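# Load a vial into the tray-loading reader by rolling

## Robot

A 6-joint arm with a two-finger parallel gripper is mounted at the origin on the work surface; the furniture and walls round the work are solid. World frame = base frame: x ahead of the robot, y to its left, z up, the work surface at z = 0. Lengths are in m, angles in rad, forces in N, time in s.
With the tool pointing down it reaches from about 0.325 to 0.85 m from the base axis. Payload 15.5 kg.
Tool frame: the origin (TCP) lies on the centre line of the jaws, within the pads' length; the fingertips stand 22 mm ahead of it and the grasp point (between the pads) lies 3 mm ahead of it; z points along the fingers, y is the line along which they close (so a half turn about z gives the same grasp; the last joint's range is limited). The gripper opens to 91 mm and grips with 3 to 60 N. Pads are 32 mm wide; open, the fingers measure 118 mm over their backs; the gripper's body (76 mm by 178 mm) begins 60 mm behind the grasp point.
Start: joints at [1.115, 0.494, 1.345, -0, 1.302, -0.096], TCP at [0.22, 0.585, 0.236] pointing down, gripper open.
Joint ranges: [-2.91, 2.91], [-0.82, 2.16], [0.22, 2.67], [-1.22, 4.37], [0.12, 2.79], [-3.08, 3.08]. Speed limits (rad/s): [1.89, 1.89, 2.57, 3.01, 3.01, 3.01].

## Interface

Orientations are given as a unit quaternion [w, x, y, z].
In Python, from cell import ctrl gives the robot as it stands.
- The arm moves only by the tool apply_moves, never from a script. Its argument "targets" is a list that holds one entry, the list of rows, each a list of 6 numbers: the shift along the world's x, y, z each as a share of 0.25 m, from -1 to 1, then the turn, a rotation vector about the world's x, y, z each as a share of 90 degrees, from -1 to 1. In form: [[[x, y, z, rx, ry, rz], ...]]. A call has 1 to 8 rows; each row is the pose to reach, as a shift and turn from the pose commanded when the call began; what a row does not reach only later rows make up. A row lasts 1/10 s, in which the tool goes at most 50 mm and 8.59 degrees, less where a joint would pass 70% of its speed; a pose out of reach is approached as far as the arm can. A call with a number of a shift or a turn outside -1 to 1 is refused whole. A call with a gripper value outside its range is refused whole. "jaw" is the opening, from 0 (shut) to 1 (fully open), set as the call begins (left out, the last holds). The fingers move at their own pace and stop on an object; the grip force is fixed at half the most. Time passes only in rows, so rows that repeat a pose let the fingers close. It gives the time, the measured TCP pose, the force and the opening at its end, in the units of the state.
- ctrl.get_obs(): the state, without advancing time (a new reading comes with each control period).
- ctrl.camera(name): name is "scene" or "top"; returns the picture (420x560x3 uint8, red, green, blue); there is no depth.
- ctrl.camera_model(name): a dict with "fx", "fy", "cx", "cy" (pixels), "xyz" and "rotation" of the camera in the world. Camera axes: x right, y up, looking along -z (the intrinsics and any distortion apply to the point x, -y, -z); pixel columns grow to the right and rows downward; lengths in m; the calibration is good to about 2 mm. A picture is of the moment at which its call begins. camera_model takes no time and is no camera call.
- ctrl.finish_job(): hands the job in, once; it reports no verdict.
The state is a dict: "t": time; "joint_positions": joint angles; "dq": joint speeds; "effort": joint torques, N m; "tool_pos": TCP position; "tool_rot": TCP orientation; "contact_force": force on the tool from outside, world axes, zero at the start; "moment": the same for the moment, N m; "finger_gap": finger opening in m.
Only numpy, scipy, OpenCV 4.12 (cv2) and the standard library are available. Lean on these libraries where they do the work, as an engineer would, in place of code of your own. Each camera call takes 0.05 s, during which the arm holds its last target. There are 200 camera calls.

## Task

Load the vial reader: with the fingertips, roll the longer of the two lying vials sideways off its waiting shelf until it settles on the line marked along the middle of the pulled-out carriage, then push the carriage fully home into the reader. Only push and roll, never pick up or lift a vial, and leave the shorter vial and the things standing round the reader where they are.

Things in the scene. Friction and masses are not known exactly. Their poses are not given: they have to be found in the camera images.
- long_vial: the vial to load: sealed glass vial, paper label, narrower white screw cap, lying on one of the reader's two waiting shelves (left or right varies). 84 mm long, straight glass body 30 mm diameter from x -42 to 24 mm; cap 25 mm diameter; 45 g. Origin on its axis at mid length, 15 mm above the shelf; x along the vial to the cap; y, z turn as it rolls (z starts upward). Rolls freely and straight.
- short_vial: the vial that stays: same make and 30 mm diameter but 56 mm long, lying on the other waiting shelf. Origin and axes as for the long vial.
- reader: white bench reader, fixed, 180 mm wide (y). Origin at table level, middle of its open loading deck; x into the housing, z up. Deck: two flat shelves 20 mm high, x -75 to 54, |y| 25 to 90 mm; outer walls (|y| 86 to 90) stand 8 mm, front lips (x -75 to -71) 4 mm above them. Between them runs the carriage (|y| < 23), flush with them. Housing: x 54 to 205 mm, 73 mm high in front, 98 behind.
- reader_mouth (a point): centre of the mouth in the housing's front face, 38 mm above the table; axes as the reader's. The mouth is 52 mm wide and its top is 57 mm above the table: a vial enters only when it lies on the carriage's line.
- carriage (a joint): the sliding carriage, m: 0 = fully home (its front panel shut against the housing mouth), grows as it comes out along the reader's -x, to 0.125 at most; starts at 0.108 to 0.125. It slides with about 1.5 N of friction, stays where it is left, and stops firmly at 0.
- carriage_line (a point): middle of the line on the carriage, 20 mm above the table at the level of bars and shelves; moves with the carriage; x along the line into the reader, y left, z up. The dark line runs along the floor of a groove 16 mm wide, 6 mm deep between two bars; a 30 mm vial rolled over it sinks in by 2.3 mm and rests on the line, its axis then 12.7 mm above this point. Bed 129 mm long.
- carriage_panel (a point): middle of the front (robot-side) face of the carriage's upright front panel, where it is pushed, 30 mm above the table; axes as the line's. The panel is 46 mm wide, 6 mm thick and reaches from 6 to 50 mm above the table.
- sample_cup: bystander: 60 ml sample cup with screw cap, 44 mm diameter, 76 mm high, standing on the table to the right of the deck; origin at the centre of its underside.
- dropper_bottle: bystander: dropper bottle, 28 mm diameter, 73 mm high, standing on the table to the left of the deck; origin at the centre of its underside.
There are look-alikes about, which are no part of the job. What is shaped like the long_vial but orange, purple or yellow is not meant.

How it is judged:
By the outcome, as a careful person would: the job done as asked, in the order asked, and still so for the second after the job is handed in, with the robot touching nothing.
It also fails if it takes over 54 s, if anything falls off the work surface, if the arm or the gripper's body presses on something with over 40 N, if the wrist force passes 120 N, or if a joint passes its speed limit or range.

## Working session

There is one attempt and no reset: what is moved stays moved. The work goes in short steps, Python scripts to look and compute and a tool call to move; the robot and the scene stay as the last step left them, time stands still between calls to the robot, and variables do not carry over. Pictures are saved under pics/ and viewed, on a budget of 10 in all, crops included, one or two more only if the job needs it, and the job is handed in when it is done.

Besides the shell and the picture viewer there is one more tool, called in YAML: its name, and indented under it one key for each argument. apply_moves: Moves the arm, as the interface text tells. Its arguments: {"type":"object","properties":{"targets":{"type":"array"},"jaw":{"type":"number"}},"required":["targets"]}

```bash
mkdir -p pics; python3 - <<'E'
from cell import ctrl
import cv2,numpy as np
for n in("scene","top"):
    cv2.imwrite(f"pics/{n}0.png",ctrl.camera(n)[:,:,::-1]); 
    m=ctrl.camera_model(n); print(n,m)
o=ctrl.get_obs(); print(o)
E
```

```text
scene {'fx': 435.32883277425327, 'fy': 435.32883277425327, 'cx': 277.9381635597, 'cy': 213.37389898216628, 'xyz': array([ 0.11819581, -0.47269084,  0.63033059]), 'rotation': array([ 0.86350155,  0.3755215 , -0.14148526, -0.30550057])}
top {'fx': 401.6144556318472, 'fy': 401.6144556318472, 'cx': 280.7255928949712, 'cy': 209.24697000467899, 'xyz': array([ 0.42483659, -0.00440672,  0.92274774]), 'rotation': array([-0.70052781, -0.04314862,  0.03199369,  0.71160058])}
{'t': 0.1, 'joint_positions': array([ 1.11551977e+00,  4.94114375e-01,  1.34604156e+00, -8.20368552e-06,
        1.30250464e+00, -9.54852358e-02]), 'dq': array([-0.00095479, -0.00221967, -0.00014756, -0.0014324 ,  0.00096069,
        0.00027812]), 'effort': array([ 8.28919856e-04, -8.80251145e+01, -3.82548702e+01,  7.07512675e-02,
        4.83014400e-02, -9.53388962e-05]), 'tool_pos': array([0.21990507, 0.58470897, 0.23541138]), 'tool_rot': array([-1.41386632e-04,  1.78925824e-01,  9.83862422e-01, -5.14920886e-04]), 'contact_force': array([ 0.88798697,  0.33763679, -0.12057659]), 'moment': array([-1.79677375e-05,  2.63441336e-02, -2.06305533e-02]), 'finger_gap': 0.09166806457791217}
```

View pics/scene0.png

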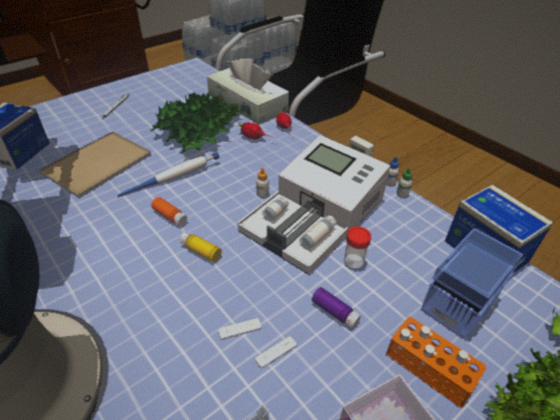

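View pics/top0.png

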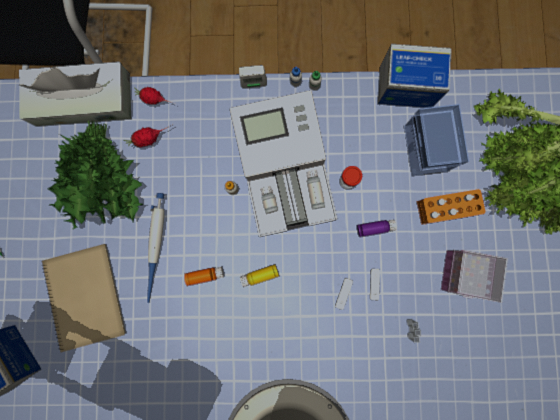

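The long vial lies on the right shelf (top view about (316,189)), the short one on the left (268,199). The carriage is pulled out, with its dark line near (290,195). Next I'll crop in for precise points.

```bash
python3 - <<'E'
import cv2,numpy as np
a=cv2.imread("pics/top0.png")[90:240,220:370]; b=cv2.imread("pics/scene0.png")[130:280,230:380]
a=cv2.resize(a,(600,600),interpolation=cv2.INTER_CUBIC)
cv2.imwrite("pics/c1.png",a); cv2.imwrite("pics/c2.png",cv2.resize(b,(600,600),interpolation=cv2.INTER_CUBIC))
E
```

```text
(no output)
```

View pics/c1.png

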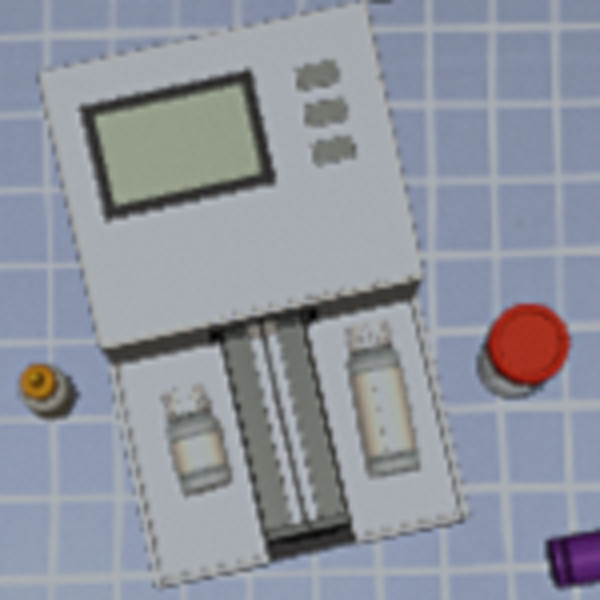

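View pics/c2.png

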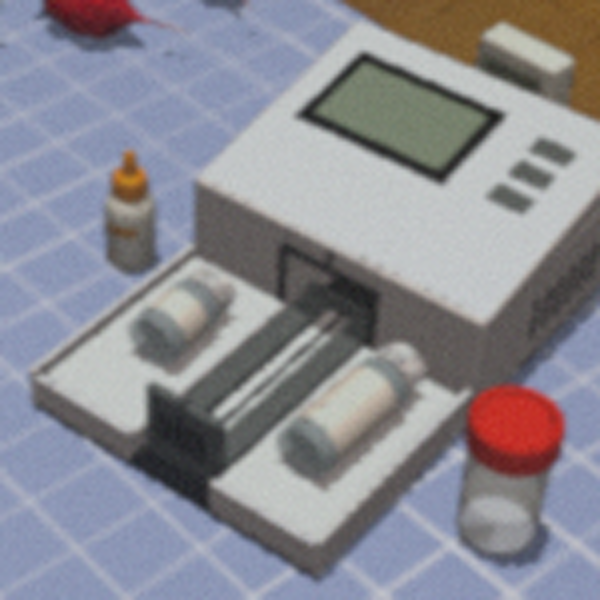

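```bash
cat > h.py <<'E'
import numpy as np, cv2
from scipy.spatial.transform import Rotation as R
from cell import ctrl
def ray(n,px,z):
    m=ctrl.camera_model(n); q=m["rotation"]
    r=R.from_quat([q[1],q[2],q[3],q[0]]); u,v=px
    d=r.apply([(u-m["cx"])/m["fx"],-(v-m["cy"])/m["fy"],-1]); c=m["xyz"]
    return c+d*(z-c[2])/d[2]
def proj(n,p):
    m=ctrl.camera_model(n); q=m["rotation"]
    c=R.from_quat([q[1],q[2],q[3],q[0]]).inv().apply(np.array(p)-m["xyz"])
    return np.array([m["cx"]-m["fx"]*c[0]/c[2], m["cy"]+m["fy"]*c[1]/c[2]])
E
python3 - <<'E'
from h import *
np.set_printoptions(precision=4,suppress=True)
T=lambda u,v,z:ray("top",(220+u/4-.375,90+v/4-.375),z)
S=lambda u,v,z:ray("scene",(230+u/4-.375,130+v/4-.375),z)
P=dict(HL=T(105,350,.073),HR=T(420,279,.073),BL=T(40,73,.098),BR=T(368,2,.098),FL=T(158,586,.024),FR=T(468,518,.024),
 vb=T(395,473,.035),vc=T(367,325,.035),lf=T(307,520,.016),lb=T(262,325,.016),panL=T(270,546,.05),panR=T(352,532,.05),
 sHL=S(197,183,.073),sHR=S(490,322,.073),sFR=S(320,562,.024),sFL=S(33,375,.024),sPL=S(148,387,.05),sPR=S(224,428,.05),
 cup=T(528,345,.076),drop=T(40,385,.065))
for k,p in P.items(): print(k,p)
f=lambda a,b:np.degrees(np.arctan2(*(P[b]-P[a])[[1,0]]))
print("yaw: front",f('HR','HL')-90,"back",f('BR','BL')-90,"deck",f('FR','FL')-90,"line",f('lf','lb'),"vial",f('vb','vc'),'s',f('sHR','sHL')-90,f('sFR','sFL')-90)
E
```

```text
HL [0.5863 0.0822 0.073 ]
HR [ 0.622  -0.0878  0.073 ]
BL [0.7316 0.1135 0.098 ]
BR [ 0.767  -0.0616  0.098 ]
FL [0.4612 0.0583 0.024 ]
FR [ 0.4965 -0.1158  0.024 ]
vb [ 0.5214 -0.0747  0.035 ]
vc [ 0.6051 -0.0611  0.035 ]
lf [ 0.4975 -0.0259  0.016 ]
lb [ 0.6101 -0.0022  0.016 ]
panL [ 0.4809 -0.0047  0.05  ]
panR [ 0.4879 -0.0494  0.05  ]
sHL [0.5833 0.0786 0.073 ]
sHR [ 0.6246 -0.0916  0.073 ]
sFR [ 0.4911 -0.1222  0.024 ]
sFL [0.4604 0.057  0.024 ]
sPL [ 0.4838 -0.0064  0.05  ]
sPR [ 0.4946 -0.0497  0.05  ]
cup [ 0.5844 -0.144   0.076 ]
drop [0.5692 0.1184 0.065 ]
yaw: front 11.86607916353033 back 11.436257065315601 deck 11.473582028574455 line 11.875300803420544 vial 9.234166846548037 s 13.629088121062281 9.703196411886722
```

Scale and pose: the reader is at about (0.5515, -0.0145) with yaw 11.7°, the long vial's centre is at reader y' ≈ -55 mm, and the carriage is out by about 0.116. Plan:
1. Close the fingers and come down between the vial and the cup, tips 32 mm high, clear of the wall.
2. Push along +y' until the pad face is at y' ≈ -16 mm.

apply_moves:
  targets:
    - [[0.46, -0.92, 0, 0, 0, 0.36], [0.46, -0.92, 0, 0, 0, 0.36], [0.46, -0.92, 0, 0, 0, 0.36], [0.46, -0.92, 0, 0, 0, 0.36], [0.46, -0.92, 0, 0, 0, 0.36], [0.46, -0.92, 0, 0, 0, 0.36], [0.46, -0.92, 0, 0, 0, 0.36], [0.46, -0.92, 0, 0, 0, 0.36]]
  jaw: 0

```text
t: 0.9
tool_pos: [0.3351, 0.3549, 0.2359]
tool_rot: [-0.0, -0.102, 0.995, 0.0]
contact_force: [-0.8, -0.1, 0.3]
finger_gap: 0.03
```

apply_moves:
  targets:
    - [[0.46, -0.92, 0, 0, 0, 0], [0.46, -0.92, 0, 0, 0, 0], [0.46, -0.92, 0, 0, 0, 0], [0.46, -0.92, 0, 0, 0, 0], [0.46, -0.92, 0, 0, 0, 0], [0.46, -0.92, 0, 0, 0, 0], [0.46, -0.92, 0, 0, 0, 0], [0.46, -0.92, 0, 0, 0, 0]]

```text
t: 1.7
tool_pos: [0.4496, 0.1262, 0.2357]
tool_rot: [-0.0, -0.103, 0.995, 0.0]
contact_force: [0.2, 0.9, 0.2]
finger_gap: 0.0001
```

apply_moves:
  targets:
    - [[0.46, -0.9, 0, 0, 0, 0], [0.46, -0.9, 0, 0, 0, 0], [0.46, -0.9, 0, 0, 0, 0], [0.46, -0.9, 0, 0, 0, 0], [0.46, -0.9, 0, 0, 0, 0], [0.46, -0.9, 0, 0, 0, 0], [0.46, -0.9, 0, 0, 0, 0], [0.46, -0.9, 0, 0, 0, 0]]

```text
t: 2.5
tool_pos: [0.5646, -0.0979, 0.2357]
tool_rot: [-0.0, -0.104, 0.995, 0.0]
contact_force: [-0.2, -0.1, 0.6]
finger_gap: 0.0007
```

apply_moves:
  targets:
    - [[0.008, -0.016, -0.5, 0, 0, 0], [0.008, -0.016, -0.5, 0, 0, 0], [0.008, -0.016, -0.5, 0, 0, 0], [0.008, -0.016, -0.6, 0, 0, 0], [0.008, -0.016, -0.6, 0, 0, 0], [0.008, -0.016, -0.6, 0, 0, 0]]

```text
t: 3.1
tool_pos: [0.5669, -0.1027, 0.0866]
tool_rot: [-0.0, -0.103, 0.995, 0.0]
contact_force: [1.1, 0.8, 0.6]
finger_gap: -0.0
```

```bash
python3 - <<'E'
from h import *
o=ctrl.get_obs(); print(o["t"],o["tool_pos"],o["contact_force"])
a=ctrl.camera("scene")[:,:,::-1][130:280,240:400]; b=ctrl.camera("top")[:,:,::-1][90:240,220:340]
a=cv2.resize(a,None,fx=2.8,fy=2.8,interpolation=3); b=cv2.resize(b,None,fx=2.8,fy=2.8,interpolation=3)
cv2.imwrite("pics/p5.png",np.hstack([a,b]))
E
```

```text
3.1 [ 0.56694441 -0.10268787  0.0865981 ] [1.05380492 0.7894501  0.56205765]
```

View pics/p5.png

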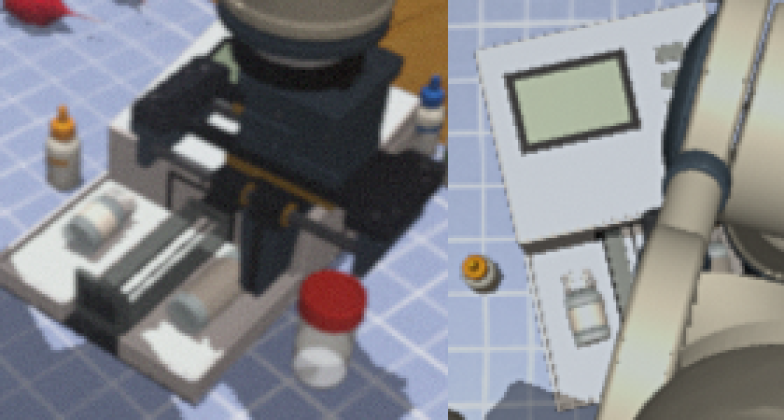

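The closed fingers sit between the vial (scene view, left of the fingers) and the red-capped cup, clear of both. Lowering, then a slow push in +y'.

apply_moves:
  targets:
    - [[0, 0, -0.06, 0, 0, 0], [0, 0, -0.1, 0, 0, 0], [0, 0, -0.128, 0, 0, 0], [0, 0, -0.128, 0, 0, 0], [0, 0, -0.128, 0, 0, 0]]

```text
t: 3.7
tool_pos: [0.5672, -0.104, 0.0542]
tool_rot: [0.0, -0.103, 0.995, -0.0]
contact_force: [0.3, 0.3, -0.6]
finger_gap: 0.0003
```

apply_moves:
  targets:
    - [[-0.0024, 0.0118, 0, 0, 0, 0], [-0.0049, 0.0235, 0, 0, 0, 0], [-0.0073, 0.0353, 0, 0, 0, 0], [-0.0097, 0.047, 0, 0, 0, 0], [-0.0122, 0.0588, 0, 0, 0, 0], [-0.0146, 0.0705, 0, 0, 0, 0], [-0.017, 0.0823, 0, 0, 0, 0], [-0.0195, 0.094, 0, 0, 0, 0]]

```text
t: 4.5
tool_pos: [0.5621, -0.0803, 0.0539]
tool_rot: [0.0, -0.103, 0.995, -0.0]
contact_force: [-0.2, -0.0, -0.2]
finger_gap: 0.0004
```

apply_moves:
  targets:
    - [[-0.0024, 0.0118, 0, 0, 0, 0], [-0.0049, 0.0235, 0, 0, 0, 0], [-0.0073, 0.0353, 0, 0, 0, 0], [-0.0097, 0.047, 0, 0, 0, 0], [-0.0122, 0.0588, 0, 0, 0, 0], [-0.0146, 0.0705, 0, 0, 0, 0], [-0.017, 0.0823, 0, 0, 0, 0], [-0.0195, 0.094, 0, 0, 0, 0]]

```text
t: 5.3
tool_pos: [0.5573, -0.0568, 0.0539]
tool_rot: [0.0, -0.103, 0.995, -0.0]
contact_force: [0.3, -0.4, -0.3]
finger_gap: 0.0005
```

```bash
python3 - <<'E'
from h import *
o=ctrl.get_obs(); print(o["t"],o["tool_pos"],o["contact_force"])
a=ctrl.camera("scene")[:,:,::-1][150:280,230:370]
cv2.imwrite("pics/p6.png",cv2.resize(a,None,fx=4,fy=4,interpolation=3))
E
```

```text
5.3 [ 0.55725376 -0.0567558   0.05391301] [ 0.25862992 -0.4306992  -0.25517476]
```

View pics/p6.png

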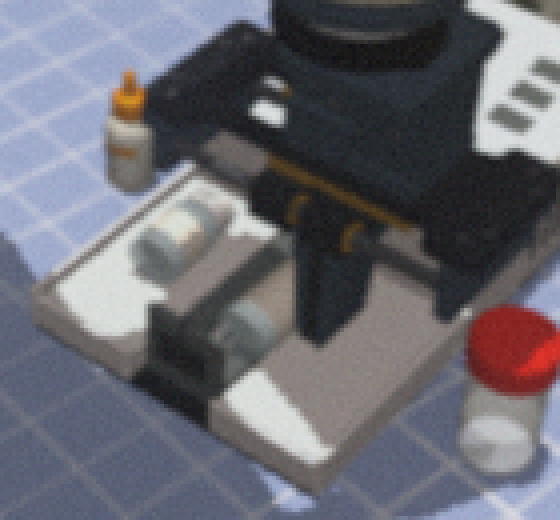

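The vial has rolled onto the carriage's right bar, near (250,320) in the crop, with the pad behind it. 12 mm more to go.

apply_moves:
  targets:
    - [[-0.0024, 0.0118, 0, 0, 0, 0], [-0.0049, 0.0235, 0, 0, 0, 0], [-0.0073, 0.0353, 0, 0, 0, 0], [-0.0097, 0.047, 0, 0, 0, 0], [-0.0105, 0.0506, 0, 0, 0, 0], [-0.0105, 0.0506, 0, 0, 0, 0], [-0.0105, 0.0506, 0, 0, 0, 0]]

```text
t: 6.05
tool_pos: [0.5547, -0.0444, 0.0539]
tool_rot: [-0.0, -0.103, 0.995, -0.0]
contact_force: [-0.4, 1.0, -0.7]
finger_gap: 0.0003
```

apply_moves:
  targets:
    - [[0.0041, -0.0196, 0, 0, 0, 0], [0.0081, -0.0392, 0, 0, 0, 0], [0.0162, -0.0784, 0, 0, 0, 0], [0.0162, -0.0784, 0, 0, 0, 0], [0.0162, -0.0784, 0.2, 0, 0, 0], [0.0162, -0.0784, 0.5, 0, 0, 0], [0.0162, -0.0784, 0.5, 0, 0, 0], [0.0162, -0.0784, 0.5, 0, 0, 0]]

```text
t: 6.85
tool_pos: [0.5606, -0.0645, 0.1827]
tool_rot: [0.003, -0.103, 0.995, -0.001]
contact_force: [0.2, 0.2, -0.6]
finger_gap: 0.0003
```

apply_moves:
  targets:
    - [[-0.7, 0.12, 0, 0, 0, 0], [-0.7, 0.12, 0, 0, 0, 0], [-0.7, 0.12, 0, 0, 0, 0], [-0.7, 0.12, 0, 0, 0, 0], [-0.7, 0.12, 0, 0, 0, 0], [-0.7, 0.12, 0, 0, 0, 0]]

```text
t: 7.45
tool_pos: [0.3837, -0.0341, 0.1788]
tool_rot: [0.0, -0.102, 0.995, -0.0]
contact_force: [1.1, -1.0, -0.4]
finger_gap: 0.0005
```

```bash
python3 - <<'E'
from h import *
o=ctrl.get_obs(); print(o["t"],o["tool_pos"],o["contact_force"])
cs=ctrl.camera("scene"); ct=ctrl.camera("top")
cv2.imwrite("pics/s7f.png",cs[:,:,::-1]);cv2.imwrite("pics/t7f.png",ct[:,:,::-1])
a=cs[:,:,::-1][160:270,240:350]; b=ct[:,:,::-1][130:240,240:350]
cv2.imwrite("pics/p7.png",np.hstack([cv2.resize(i,(400,400),interpolation=3) for i in(a,b)]))
E
```

```text
7.45 [ 0.38369297 -0.03405294  0.17876588] [ 1.08938493 -0.96571588 -0.37385745]
```

View pics/p7.png

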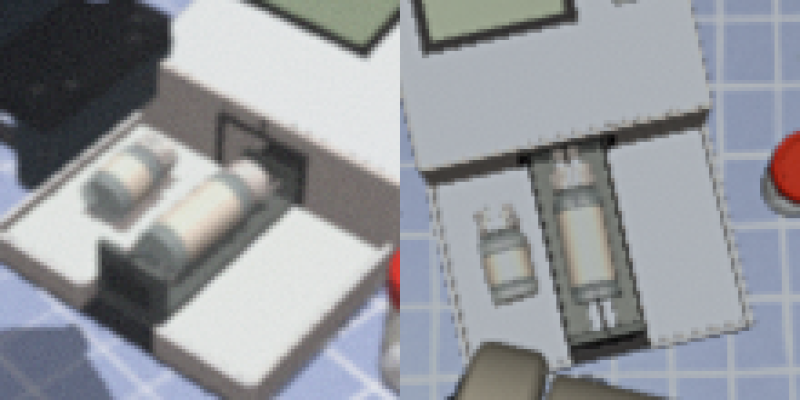

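The vial lies on the line along the middle of the carriage, clear of the panel. The short vial and the bystanders look unmoved. Going down in front of the panel now.

apply_moves:
  targets:
    - [[0.264, -0.006, 0, 0, 0, 0], [0.264, -0.006, -0.2, 0, 0, 0], [0.264, -0.006, -0.4, 0, 0, 0], [0.264, -0.006, -0.5, 0, 0, 0], [0.264, -0.006, -0.516, 0, 0, 0], [0.264, -0.006, -0.516, 0, 0, 0], [0.264, -0.006, -0.516, 0, 0, 0]]

```text
t: 8.25
tool_pos: [0.4507, -0.0357, 0.051]
tool_rot: [0.001, -0.103, 0.995, -0.0]
contact_force: [0.1, -1.1, -0.6]
finger_gap: 0.0005
```

```bash
python3 - <<'E'
from h import *
o=ctrl.get_obs(); print(o["tool_pos"],o["contact_force"])
s=110/400
T=lambda u,v,z:ray("top",(240+(u+.5)*s-.5,130+(v+.5)*s-.5),z)
O=np.array([.5515,-.0145]);a=np.radians(11.7);M=np.array([[np.cos(a),np.sin(a)],[-np.sin(a),np.cos(a)]])
for n,p in dict(vb=T(200,300,.033),vc=T(168,148,.033),yl=T(157,250,.033),yr=T(214,250,.033),cl=T(141,250,.02),cr=T(228,250,.02),pL=T(172,350,.05),pR=T(250,338,.05)).items(): print(n,M@(p[:2]-O))
print("tool",M@(o["tool_pos"][:2]-O))
E
```

```text
[ 0.45074728 -0.03567222  0.05101693] [ 0.06120279 -1.09325616 -0.6281721 ]
vb [-0.0392768   0.00055957]
vc [ 0.05727719 -0.00100124]
yl [-0.00338322  0.01951255]
yr [-0.01106432 -0.01463966]
cl [0.00053909 0.02901273]
cr [-0.01135627 -0.02387716]
pL [-0.06651028  0.02420529]
pR [-0.06968249 -0.02290158]
tool [-0.10295281 -0.00030095]
```

apply_moves:
  targets:
    - [[0.0196, 0.0041, 0, 0, 0, 0], [0.0392, 0.0081, 0, 0, 0, 0], [0.0588, 0.0122, 0, 0, 0, 0], [0.0783, 0.0162, 0, 0, 0, 0], [0.0979, 0.0203, 0, 0, 0, 0], [0.1175, 0.0243, 0, 0, 0, 0], [0.1371, 0.0284, 0, 0, 0, 0], [0.1567, 0.0324, 0, 0, 0, 0]]

```text
t: 9.05
tool_pos: [0.4891, -0.0272, 0.0498]
tool_rot: [-0.0, -0.103, 0.995, 0.0]
contact_force: [-0.9, -0.1, 2.1]
finger_gap: 0.0005
```

```bash
python3 - <<'E'
from h import *
o=ctrl.get_obs(); print(o["tool_pos"],o["contact_force"])
a=ctrl.camera("scene")[:,:,::-1][140:270,230:370]
cv2.imwrite("pics/p8.png",cv2.resize(a,None,fx=4,fy=4,interpolation=3))
E
```

```text
[ 0.48913476 -0.02722401  0.04983876] [-0.94808632 -0.09188762  2.05947783]
```

View pics/p8.png

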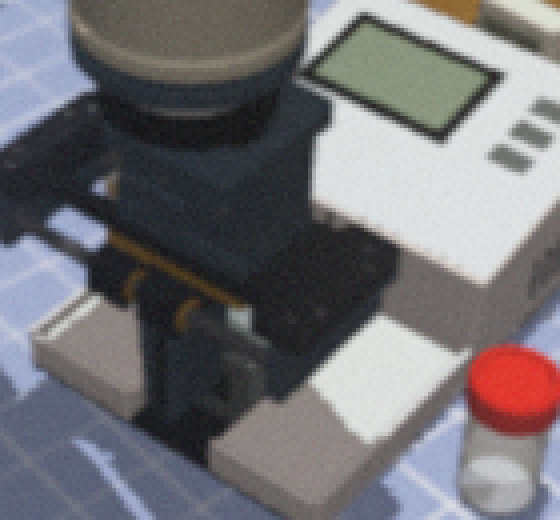

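The fingertips are on the panel, centred, and the carriage is moving in. Continuing.

apply_moves:
  targets:
    - [[0.0196, 0.0041, 0, 0, 0, 0], [0.0392, 0.0081, 0, 0, 0, 0], [0.0588, 0.0122, 0, 0, 0, 0], [0.0783, 0.0162, 0, 0, 0, 0], [0.0979, 0.0203, 0, 0, 0, 0], [0.1175, 0.0243, 0, 0, 0, 0], [0.1371, 0.0284, 0, 0, 0, 0], [0.1567, 0.0324, 0, 0, 0, 0]]

```text
t: 9.9
tool_pos: [0.5285, -0.0192, 0.0499]
tool_rot: [-0.0, -0.103, 0.995, 0.0]
contact_force: [-2.1, -0.5, -2.1]
finger_gap: 0.0005
```

apply_moves:
  targets:
    - [[0.0196, 0.0041, 0, 0, 0, 0], [0.0392, 0.0081, 0, 0, 0, 0], [0.0588, 0.0122, 0, 0, 0, 0], [0.0783, 0.0162, 0, 0, 0, 0], [0.0979, 0.0203, 0, 0, 0, 0], [0.1175, 0.0243, 0, 0, 0, 0], [0.1371, 0.0284, 0, 0, 0, 0], [0.1567, 0.0324, 0, 0, 0, 0]]

```text
t: 10.7
tool_pos: [0.5676, -0.0111, 0.0499]
tool_rot: [-0.0, -0.103, 0.995, 0.0]
contact_force: [-3.0, 0.3, -1.9]
finger_gap: 0.0005
```

apply_moves:
  targets:
    - [[0.0078, 0.0016, 0, 0, 0, 0], [0.0157, 0.0032, 0, 0, 0, 0], [0.0235, 0.0049, 0, 0, 0, 0], [0.0313, 0.0065, 0, 0, 0, 0], [0.0392, 0.0081, 0, 0, 0, 0], [0.047, 0.0097, 0, 0, 0, 0]]

```text
t: 11.3
tool_pos: [0.5792, -0.0088, 0.05]
tool_rot: [0.0, -0.103, 0.995, -0.0]
contact_force: [-1.4, -0.9, -0.5]
finger_gap: 0.0004
```

apply_moves:
  targets:
    - [[0.0039, 0.0008, 0, 0, 0, 0], [0.0078, 0.0016, 0, 0, 0, 0]]

```text
t: 11.5
tool_pos: [0.5811, -0.0084, 0.0499]
tool_rot: [0.0, -0.103, 0.995, -0.0]
contact_force: [-1.6, -1.3, 0.4]
finger_gap: 0.0003
```

apply_moves:
  targets:
    - [[0.0039, 0.0008, 0, 0, 0, 0], [0.0059, 0.0012, 0, 0, 0, 0]]

```text
t: 11.7
tool_pos: [0.5816, -0.0082, 0.0499]
tool_rot: [-0.001, -0.103, 0.995, -0.0]
contact_force: [-8.0, -4.8, 7.3]
finger_gap: 0.0005
```

apply_moves:
  targets:
    - [[0.0039, 0.0008, 0, 0, 0, 0], [0.0039, 0.0008, 0, 0, 0, 0]]

```text
t: 11.9
tool_pos: [0.5816, -0.0082, 0.0499]
tool_rot: [-0.002, -0.103, 0.995, 0.0]
contact_force: [-12.3, -6.0, 10.0]
finger_gap: 0.0006
```

apply_moves:
  targets:
    - [[0.0039, 0.0008, 0, 0, 0, 0], [0.0039, 0.0008, 0, 0, 0, 0]]

```text
t: 12.1
tool_pos: [0.5817, -0.0081, 0.0498]
tool_rot: [-0.003, -0.103, 0.995, 0.0]
contact_force: [-16.2, -9.6, 13.6]
finger_gap: 0.0002
```

There's a firm stop at x' ≈ 0.031, against 0.032 expected for home. Backing off to look.

apply_moves:
  targets:
    - [[-0.02, -0.004, 0, 0, 0, 0], [-0.08, -0.0166, 0, 0, 0, 0], [-0.2, -0.0414, 0, 0, 0, 0], [-0.4, -0.083, 0, 0, 0, 0], [-0.6, -0.124, 0.2, 0, 0, 0], [-0.8, -0.166, 0.5, 0, 0, 0], [-0.8, -0.166, 0.5, 0, 0, 0], [-0.8, -0.166, 0.5, 0, 0, 0]]

```text
t: 12.9
tool_pos: [0.3829, -0.0494, 0.1778]
tool_rot: [0.002, -0.102, 0.995, -0.001]
contact_force: [-0.1, 0.9, 0.0]
finger_gap: 0.0006
```

```bash
python3 - <<'E'
from h import *
o=ctrl.get_obs(); print(o["t"],o["tool_pos"],o["contact_force"])
cs=ctrl.camera("scene"); ct=ctrl.camera("top")
cv2.imwrite("pics/s9f.png",cs[:,:,::-1]);cv2.imwrite("pics/t9f.png",ct[:,:,::-1])
a=cs[:,:,::-1][160:270,250:360]; b=ct[:,:,::-1][130:240,245:355]
cv2.imwrite("pics/p9.png",np.hstack([cv2.resize(i,(400,400),interpolation=3) for i in(a,b)]))
E
```

```text
12.9 [ 0.38291387 -0.04943211  0.17784477] [-0.14588741  0.8872589   0.00283952]
```

View pics/p9.png

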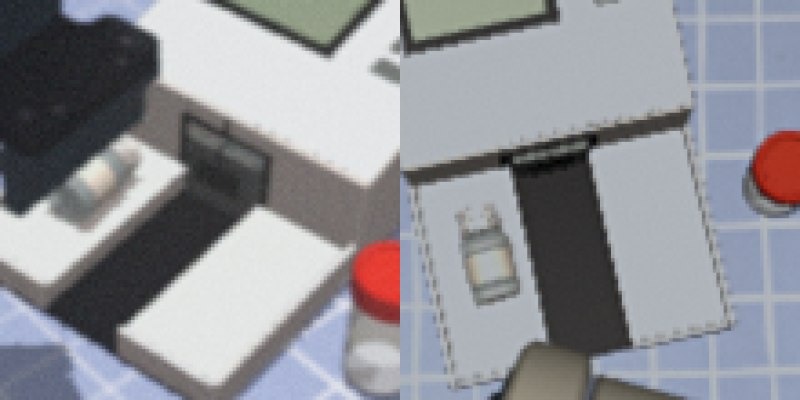

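```bash
python3 - <<'E'
from h import *
g=lambda f:cv2.imread(f,0).astype(np.float32)
A,B=g("pics/top0.png"),g("pics/t9f.png")
for n,(x,y,w,h) in dict(cup=(334,160,34,34),drop=(221,176,20,20),short=(254,182,28,36),housing=(240,110,80,40)).items():
    t=A[y+4:y+h-4,x+4:x+w-4]; r=cv2.matchTemplate(B[y:y+h,x:x+w],t,cv2.TM_CCOEFF_NORMED); _,v,_,l=cv2.minMaxLoc(r); print(n,np.subtract(l,4),round(v,3))
# panel front-top edge if home, vs the picture column profile
O=np.array([.5515,-.0145]);a=np.radians(11.7)
for xp in (.044,.048,.052): 
    p=O+xp*np.array([np.cos(a),np.sin(a)]); print(xp,proj("top",[*p,.05]).round(1))
p=proj("top",[*(O+.048*np.array([np.cos(a),np.sin(a)])),.05]).round().astype(int); print(B[p[1]-9:p[1]+10,p[0]].astype(int), "rows from",p[1]-9)
E
```

```text
cup [0 0] 0.999
drop [0 0] 0.999
short [0 0] 0.999
housing [0 0] 1.0
0.044 [286.7 174.7]
0.048 [286.3 172.9]
0.052 [285.9 171.2]
[179 179 179 167 106  41  45  90  78  26  18   7  20  28  45  49  49  47
  48] rows from 164
```

The panel's front edge is at row ~172.6, against 172.9 predicted for home. Nothing else has moved, so I'm handing in.

```bash
python3 -c "
from cell import ctrl
print(ctrl.finish_job())"
```

```text
the job is handed in; nothing more can be done
None
```

The long vial is loaded and the carriage is fully home. I handed the job in at about 13 s of the 54 s allowed; it reports no verdict.

- **Rolling:** With the closed fingertips I rolled the long vial off the right shelf into the carriage's groove, without gripping or lifting it. The pictures showed it lying straight on the line, about 1 to 2 mm off by measurement, which is within the calibration error.
- **Pushing home:** I pushed the carriage in by its front panel until it stopped firmly. The sideways force then rose to about 19 N with no further motion.
- **Final checks:** The panel's front edge in the top view is within about 1 mm of where it should be when home. The tool stopped about 1 mm short of its predicted position, also within calibration error. The vial is now inside the housing, so I could not see it again.
- **Bystanders:** In the top view the short vial, sample cup and dropper bottle have not moved, to within a pixel (about 2 mm).
- **Unexplained reading:** The wrist also showed about 14 N upward while pressing against the stop. It was gone once I backed off. I did not find the cause.

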